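# Pack two mounted finds into the finds tray

## Task

Pack the two blue L-shaped finds mounts into the shallow wooden tray, turned so that they interlock and both lie flat on its floor, and let go of them. Set them down gently, do not drop or slam them; leave the yellow mount, which is the other hand and does not belong, where it is.

Things in the scene. Friction and masses are not known exactly. Their poses are not given: they have to be found in the camera images.
- tray: Tray fixed to the bench, wood rim, grey floor. Inside 192 (x) by 100 mm (y), rim 4 mm thick; floor 4 mm, rim top 14 mm above the bench. Origin: centre of the underside, x along the long side, z up. Interlocked, one blue mount has its origin at x -23, y 0 mm, axes parallel to the tray's, the other at x +23, y 0, turned half a turn; either may take either place. Gaps are then 8 mm.
- mount_bone: L-shaped blue board 10 mm thick with cream bone fixed on it (at most 21 mm high). Origin: centre of its 130 x 84 mm outline, on the underside, z up. Bar: full 130 mm along x, y -42 to -4 mm. Foot at the -x end: x -65 to -27, out to y = +42 mm. Lift it by the white upright tab on the bar: 40 mm along x, 16 mm thick along y, centre x = -10, y = -23 mm, top at z = 50 mm. 0.15 to 0.26 kg.
- mount_pot: L-shaped blue board 10 mm thick with brown-red sherds fixed on it (at most 21 mm high). Origin: centre of its 130 x 84 mm outline, on the underside, z up. Bar: full 130 mm along x, y -42 to -4 mm. Foot at the -x end: x -65 to -27, out to y = +42 mm. Lift it by the white upright tab on the bar: 40 mm along x, 16 mm thick along y, centre x = -10, y = -23 mm, top at z = 50 mm. Shaped as mount_bone.
- mount_odd: L-shaped yellow board 10 mm thick with green glass fixed on it (at most 21 mm high). Origin: centre of its 130 x 84 mm outline, on the underside, z up. Bar: full 130 mm along x, y +4 to +42 mm. Foot at the -x end: x -65 to -27, out to y = -42 mm. Lift it by the white upright tab on the bar: 40 mm along x, 16 mm thick along y, centre x = -10, y = +23 mm, top at z = 50 mm. Mirror image; leave alone.
There are look-alikes about, which are no part of the job. What is shaped like the mount_bone but pink or purple is not meant. Leave any pink look-alike of the mount_pot alone.

How it is judged:
At the end, for the whole second after the job is handed in: Both blue mounts at rest inside the tray, flat on its floor (underside under 7.5 mm above the tray underside, tilt under 0.05 rad), long sides within 0.18 rad of the tray, origins within 55 mm along and 20 mm across of its centre; yellow mount within 30 mm of its start (x of mount_bone in the frame of tray between -0.055 and 0.055 m and y of mount_bone in the frame of tray between -0.02 and 0.02 m and z of each of mount_bone, mount_pot in the frame of tray below 0.0075 m and angle between each of mount_bone, mount_pot's own z axis and vertical below 0.05 rad and angle between the x axis of each of mount_bone, mount_pot and the x axis of tray, either way round below 0.18 rad and linear speed of each of mount_bone, mount_pot below 0.02 m/s and x of mount_pot in the frame of tray between -0.055 and 0.055 m and y of mount_pot in the frame of tray between -0.02 and 0.02 m and distance of mount_odd from where it was at the start of the episode below 0.03 m); the robot touches nothing.
It fails at once if the yellow mount is moved more than 30 mm (distance of mount_odd from where it was at the start of the episode above 0.03 m).
It fails at once if a blue mount is slammed or pressed into the tray with more than 60 N (contact force between any of mount_bone, mount_pot and tray above 60 N).
It fails at once if a blue mount is let fall from more than about 25 mm (moves faster than 0.7 m/s out of the fingers) ((linear speed of mount_bone above 0.7 m/s and contact force between the fingers and mount_bone below 0.1 N) or (linear speed of mount_pot above 0.7 m/s and contact force between the fingers and mount_pot below 0.1 N)).
It also fails if it takes over 54 s, if anything falls off the work surface, if the arm or the gripper's body presses on something with over 40 N, if the wrist force passes 120 N, or if a joint passes its speed limit or range.

## Robot

A 7-joint arm with a two-finger parallel gripper is mounted at the origin on the work surface. World frame = base frame: x ahead of the robot, y to its left, z up, the work surface at z = 0. Lengths are in m, angles in rad, forces in N, time in s.
With the tool pointing down it reaches from about 0.375 to 0.925 m from the base axis. Payload 3.1 kg.
Tool frame: the origin (TCP) lies at the very end of the fingers, on their centre line; the grasp point (between the pads) lies 19 mm behind it; z points along the fingers, x is the direction in which the jaws open and shut, and the axes are right-handed (so a half turn about z gives the same grasp; the last joint's range is limited). The gripper opens to 85 mm and grips with 20 to 120 N. Pads are 22 mm wide; open, the fingers measure 114 mm over their backs; the gripper's body (76 mm by 85 mm) begins 54 mm behind the grasp point. The pads swing forward as they close: fully open they stand 13 mm farther back than shut.
Start: joints at [1.202, 0.383, 0.044, 1.598, -0.018, 1.161, -0.05], TCP at [0.174, -0.626, 0.231] pointing down, gripper open.
Joint ranges: [-2.61, 2.61], [-0.41, 2.15], [-1.48, 1.57], [0, 2.5], [-1.57, 4.71], [0.05, 1.97], [-2.85, 2.85]. Speed limits (rad/s): [2.79, 2.79, 3.14, 3.14, 3.14, 3.14, 3.14].

## Interface

Orientations are given as a rotation vector (axis times angle).
In Python, from plant import bot, eyes gives the robot as it stands.
- The arm moves only by the tool carry_out, never from a script. Its argument "targets" is a list of rows, each a list of 3 entries, a list of its own where there are three numbers: the shift along the tool's x, y, z in mm, then the turn, a rotation vector about the tool's x, y, z in rad, then the finger opening in mm, from 0 to 85.4. In form: [[[dx, dy, dz], [wx, wy, wz], gripper], ...]. A call has exactly 5 rows; each row is the pose to reach, as a shift and turn from the pose commanded when the call began, along the tool's axes at that moment; what a row does not reach only later rows make up. A row lasts 1/10 s, in which the tool goes at most 50 mm and 8.59 degrees, less where a joint would pass 70% of its speed; a pose out of reach is approached as far as the arm can. A call with a gripper value outside its range is refused whole. The fingers move at their own pace and stop on an object; the grip force is fixed at half the most. Time passes only in rows, so rows that repeat a pose let the fingers close, or fill a call up. It gives the time, the measured TCP pose, the force and the opening at its end, in the units of the state.
- bot.sense(): the state, without advancing time (a new reading comes with each control period).
- eyes.get_image(name): name is "scene" or "side" or "wrist"; returns a dict with "frame" (400x640x3 uint8, red, green, blue), "fx", "fy", "cx", "cy" (pixels), "eye" and "attitude" of the camera in the world; the wrist camera has in their place "tool_from_camera" (4x4, takes a point from camera to tool coordinates, whose origin is the TCP and whose axes are the tool frame's). Camera axes: x right, y up, looking along -z (the intrinsics and any distortion apply to the point x, -y, -z); pixel columns grow to the right and rows downward; lengths in m; the calibration is good to about 2 mm. A picture is of the moment at which its call begins: read the wrist's pose just before it. There is no depth.
- bot.sign_off(): hands the job in, once; it reports no verdict.
The state is a dict: "t": time; "q": joint angles; "joint_vel": joint speeds; "effort": joint torques, N m; "tcp_pos": TCP position; "tool_rot": TCP orientation; "force": force on the tool from outside, world axes, zero at the start; "moment": the same for the moment, N m; "grip_width": opening from 0.0 (shut) to 1.0 (fully open).
Only numpy, scipy, OpenCV 4.12 (cv2) and the standard library are available. Lean on these libraries where they do the work, as an engineer would, in place of code of your own. Each camera call takes 0.05 s, during which the arm holds its last target.

## Working session

There is one attempt and no reset: what is moved stays moved. The work goes in short steps, Python scripts to look and compute and a tool call to move; the robot and the scene stay as the last step left them, time stands still between calls to the robot, and variables do not carry over. Pictures are saved under pics/ and viewed, and the job is handed in when it is done.

Besides the shell and the picture viewer there is one more tool, called in YAML: its name, and indented under it one key for each argument. carry_out: Moves the arm, as the interface text tells. Its arguments: {"type":"object","properties":{"targets":{"type":"array","items":{"type":"array"}}},"required":["targets"]}

```bash
mkdir -p pics; ls; python3 - <<'E'
from plant import bot, eyes
import cv2
s=bot.sense(); print(s)
for n in ["scene","side","wrist"]:
    d=eyes.get_image(n); cv2.imwrite(f"pics/a_{n}.png",d["frame"][:,:,::-1])
    print(n,{k:v for k,v in d.items() if k!="frame"})
E
```

```text
pics
{'t': 0.0, 'q': array([ 1.20214457,  0.38385582,  0.0438462 ,  1.59959115, -0.0179445 ,
        1.16117503, -0.04989816]), 'joint_vel': array([ 1.33192816e-03, -1.84606168e-04,  4.94633197e-06, -1.72156419e-04,
        2.65361749e-03, -1.31441083e-03,  1.44623996e-03]), 'effort': array([-2.97999686e-04, -4.33454561e+01,  1.02459982e+00, -2.49515337e+01,
        1.06230512e-02,  1.11408319e-02, -4.83088769e-06]), 'tcp_pos': array([ 0.17365552, -0.62539303,  0.22986592]), 'tool_rot': array([-2.49987002,  1.90019997,  0.00339419]), 'force': array([ 0.29334939, -0.02942878, -0.8095802 ]), 'moment': array([ 0.00661208, -0.00448551, -0.02052939]), 'grip_width': 0.9976427626076011}
scene {'fx': 409.3447019937909, 'fy': 409.3447019937909, 'cx': 317.4153885601972, 'cy': 202.79745733936866, 'eye': array([1.16024608, 0.36828235, 0.7168016 ]), 'attitude': array([0.51683912, 0.89069597, 1.90992225])}
side {'fx': 380.3398980983604, 'fy': 380.3398980983604, 'cx': 317.6020745140075, 'cy': 195.83975045222974, 'eye': array([0.40489332, 0.78808928, 0.80688451]), 'attitude': array([ 0.04423386, -1.23017713, -2.81732143])}
wrist {'fx': 283.1505946135366, 'fy': 283.1505946135366, 'cx': 314.71475155740615, 'cy': 201.66408764055666, 'tool_from_camera': array([[ 9.99998138e-01,  1.80188067e-03, -6.90921633e-04,
         3.98845007e-04],
       [ 1.55039377e-03, -9.63322941e-01, -2.68340282e-01,
        -6.74192956e-02],
       [-1.14909783e-03,  2.68338711e-01, -9.63323941e-01,
        -1.44269487e-01],
       [ 0.00000000e+00,  0.00000000e+00,  0.00000000e+00,
         1.00000000e+00]])}
```

View pics/a_scene.png

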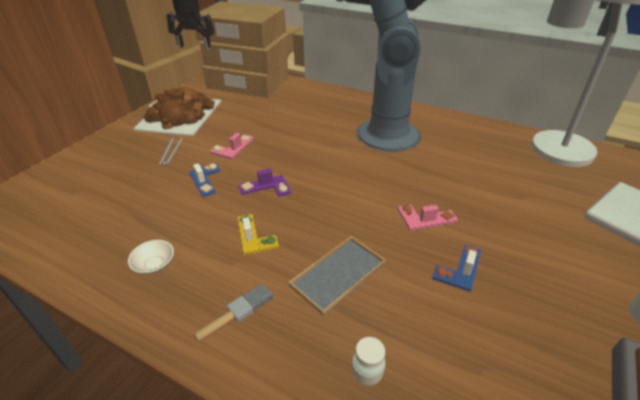

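View pics/a_side.png

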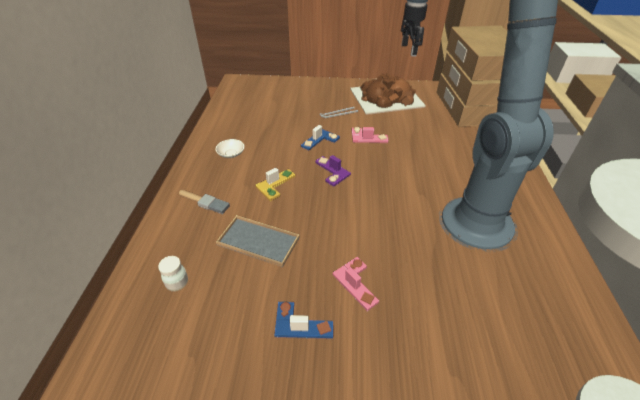

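View pics/a_wrist.png

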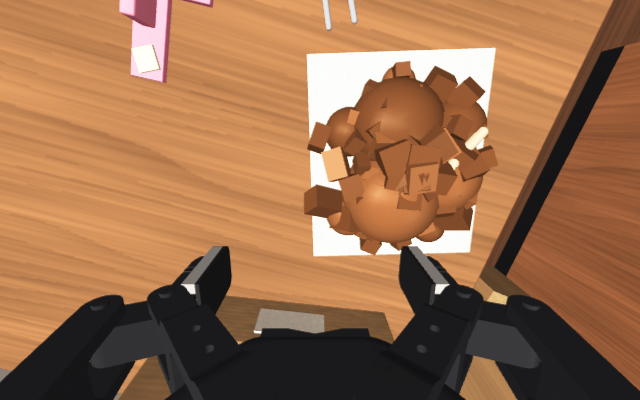

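Candidates:
- mount_bone: the blue at scene (203,180). It could be confused with purple (265,182) and pink (232,146), which have cream bone on them.
- mount_pot: the blue at scene (462,268). It could be confused with pink (428,215).
- Yellow odd one: (255,235). It stays where it is.

I choose the two blue boards and will check them in a close crop.

```bash
cat > h.py <<'E'
from plant import bot, eyes
import cv2, numpy as np
from scipy.spatial.transform import Rotation as R
def shot(n):
    s=bot.sense(); d=eyes.get_image(n)
    if n=="wrist":
        T=np.eye(4);T[:3,:3]=R.from_rotvec(s["tool_rot"]).as_matrix();T[:3,3]=s["tcp_pos"]
        T=T@d["tool_from_camera"]; d["C"],d["RR"]=T[:3,3],T[:3,:3]
    else: d["C"],d["RR"]=np.array(d["eye"]),R.from_rotvec(d["attitude"]).as_matrix()
    return d
def cast(d,uv,z):
    uv=np.atleast_2d(np.asarray(uv,float))
    v=np.c_[(uv[:,0]-d["cx"])/d["fx"],-(uv[:,1]-d["cy"])/d["fy"],-np.ones(len(uv))]@d["RR"].T
    return d["C"]+v*((z-d["C"][2])/v[:,2])[:,None]
def proj(d,P):
    p=(np.atleast_2d(P)-d["C"])@d["RR"]
    return np.c_[d["cx"]+d["fx"]*p[:,0]/-p[:,2],d["cy"]-d["fy"]*p[:,1]/-p[:,2]]
def blue(f):
    h=cv2.cvtColor(f,cv2.COLOR_RGB2HSV); return cv2.inRange(h,(102,120,40),(122,255,255))
def blobs(m,amin=100):
    c,_=cv2.findContours(m,cv2.RETR_EXTERNAL,cv2.CHAIN_APPROX_NONE)
    return [x[:,0] for x in c if cv2.contourArea(x)>amin]
def rect(P):
    (c,wh,a)=cv2.minAreaRect((P[:,:2]*1000).astype(np.float32)); 
    if wh[0]<wh[1]: wh=wh[::-1]; a+=90
    return np.round(c,1),np.round(wh,1),round(a,1)
E
python3 - <<'E'
from h import *
out=[]
for n,rs in (("scene",[(203,180),(462,268)]),("side",[(320,138),(304,322)])):
    d=shot(n); f=d["frame"]
    for b in blobs(blue(f),80): print(n,b.mean(0).round(),len(b),rect(cast(d,b,0.010)))
    for p in ((338,272),) if n=="scene" else ((258,240),):
        m=cv2.inRange(cv2.cvtColor(f,cv2.COLOR_RGB2HSV),(0,0,60),(179,70,160))
        for b in blobs(m,500):
            if cv2.pointPolygonTest(b[:,None].astype(np.float32),p,False)>0: print("tray",n,rect(cast(d,b,0.004)))
    out.append(np.hstack([cv2.resize(f[max(0,v-40):v+40,u-50:u+50],(400,300),interpolation=cv2.INTER_CUBIC)[:, :] for u,v in rs]))
cv2.imwrite("pics/b.png",np.vstack(out)[:,:,::-1])
E
```

```text
scene [462. 273.] 128 (array([488.8, 367.4]), array([100.5,  56.4]), 165.5)
scene [634.  19.] 100 (array([-1765.7,   764.9]), array([532.6,  52.6]), 177.6)
tray scene (array([614.5, 116.9]), array([189.7,  96.4]), 162.5)
side [302. 326.] 233 (array([467.3, 346.2]), array([126.4,  82.1]), 2.6)
side [610.   6.] 142 (array([-1387.9, -2064. ]), array([473.4, 295.4]), 4.3)
tray side (array([620. , 110.8]), array([190.8,  95.5]), 162.3)
```

View pics/b.png

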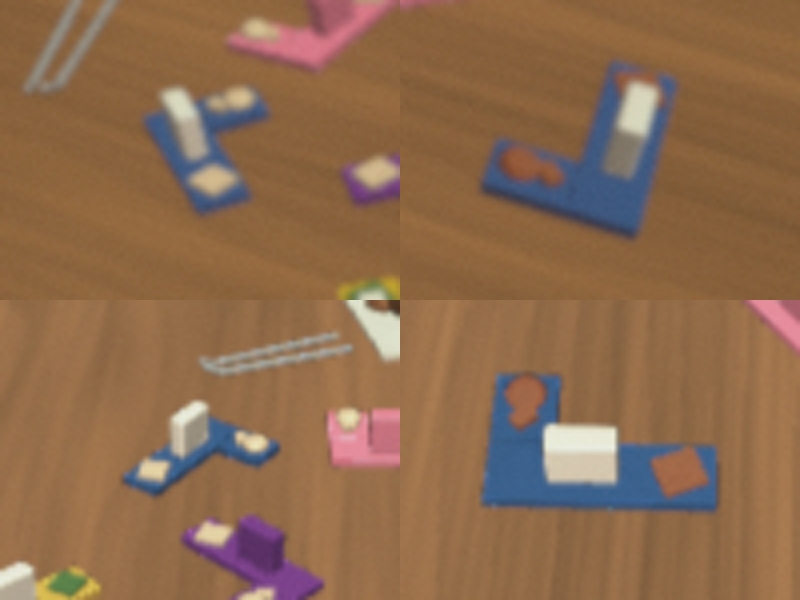

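The crops confirm it: blue board with cream bone (scene 203,182; side 318,140) and blue board with brown-red sherds (scene 462,268; side 303,325). Next I'll widen the mask for the bone board.

```bash
python3 - <<'E'
from h import *
for n,(u,v) in (("scene",(203,180)),("side",(320,138))):
    d=shot(n); f=d["frame"]; h=cv2.cvtColor(f,cv2.COLOR_RGB2HSV)
    m=cv2.inRange(h,(95,70,30),(125,255,255)); k=np.zeros_like(m);k[v-30:v+30,u-30:u+30]=255
    m=cv2.morphologyEx(m&k,cv2.MORPH_CLOSE,np.ones((3,3)))
    for b in blobs(m,5): 
        print(n,b.mean(0),len(b)); 
    P=np.vstack([cast(d,b,0.010) for b in blobs(m,5)]); print(rect(P))
    k=cv2.convexHull(np.vstack(blobs(m,5)))[:,0]
    print(np.c_[k,cast(d,k,0.01)[:,:2]*1000].round().tolist())
d=shot("side"); print("pot feet", cast(d,[(276,336),(333,337),(278,302),(292,303)],0.01).round(3).tolist())
E
```

```text
scene [206.75862069 192.48275862] 29
scene [203.36363636 176.28282828] 99
(array([ 485.1, -359.6]), array([130. ,  79.9]), 56.4)
[[218.0, 170.0, 437.0, -365.0], [213.0, 192.0, 526.0, -311.0], [211.0, 193.0, 532.0, -313.0], [205.0, 195.0, 546.0, -322.0], [203.0, 195.0, 549.0, -327.0], [201.0, 193.0, 545.0, -338.0], [192.0, 177.0, 500.0, -410.0], [190.0, 173.0, 487.0, -429.0], [190.0, 172.0, 483.0, -432.0], [191.0, 171.0, 478.0, -433.0], [203.0, 168.0, 450.0, -412.0], [218.0, 168.0, 429.0, -372.0]]
side [319.24742268 140.11340206] 97
(array([ 479.9, -363.7]), array([135.7,  81.4]), 54.2)
[[324.0, 130.0, 470.0, -437.0], [338.0, 136.0, 416.0, -401.0], [338.0, 138.0, 415.0, -388.0], [336.0, 140.0, 422.0, -374.0], [334.0, 141.0, 429.0, -368.0], [309.0, 149.0, 516.0, -312.0], [308.0, 149.0, 519.0, -311.0], [303.0, 147.0, 538.0, -322.0], [301.0, 145.0, 546.0, -334.0], [302.0, 144.0, 544.0, -340.0], [310.0, 138.0, 518.0, -380.0], [322.0, 130.0, 477.0, -437.0]]
pot feet [[0.526, 0.391, 0.01], [0.4, 0.384, 0.01], [0.534, 0.306, 0.01], [0.5, 0.307, 0.01]]
```

```bash
cat >> h.py <<'E'
def plan(x,y,z,phi):
    "x,y,z mm; phi deg = world direction of tool x; tool down"
    s=bot.sense(); R0=R.from_rotvec(s["tool_rot"]); p0=s["tcp_pos"]*1000
    a=np.radians(phi); M=np.array([[np.cos(a),np.sin(a),0],[np.sin(a),-np.cos(a),0],[0,0,-1]])
    D=R0.inv()*R.from_matrix(M)
    tx=R0.as_matrix()[:,0]
    print("t",round(s["t"],2),"tcp",p0.round(1),"phi",np.degrees(np.arctan2(tx[1],tx[0])).round(1),"q",s["q"].round(2),"F",s["force"].round(1),"w",round(s["grip_width"]*85.4,1))
    print("shift",R0.inv().apply(np.array([x,y,z])-p0).round(1),"turn",D.as_rotvec().round(3))
E
python3 -c "
from h import *
plan(496,-383,160,-35)"
```

```text
t 0.4 tcp [ 173.8 -626.2  231.1] phi -74.5 q [ 1.2   0.38  0.04  1.6  -0.02  1.16 -0.05] F [ 0.4 -0.1 -0. ] w 85.5
shift [-148.1 -375.5   71.1] turn [-0.     0.    -0.689]
```

carry_out:
  targets:
    - [[-30,-75,10],[0,0,-0.137],70]
    - [[-60,-120,20],[0,0,-0.27],70]
    - [[-80,-165,35],[0,0,-0.41],70]
    - [[-95,-210,45],[0,0,-0.55],70]
    - [[-110,-250,50],[0,0,-0.689],70]

```text
t: 0.9
tcp_pos: [0.3637, -0.4687, 0.1855]
tool_rot: [2.998, -0.937, -0.0]
force: [0.8, -0.2, 0.2]
grip_width: 0.82
```

```bash
python3 -c "
from h import *
plan(496,-383,160,-35)"
```

```text
t 0.9 tcp [ 363.7 -468.7  185.5] phi -34.7 q [ 0.99  0.33 -0.18  1.77  0.07  1.04  0.18] F [ 0.8 -0.2  0.2] w 70.1
shift [  60.  -145.8   25.4] turn [0.    0.    0.005]
```

carry_out:
  targets:
    - [[14,-35,6],[0,0,0],70]
    - [[28,-70,12],[0,0,0],70]
    - [[42,-105,18],[0,0,0],70]
    - [[56,-140,25],[0,0,0],70]
    - [[56,-140,25],[0,0,0],70]

```text
t: 1.4
tcp_pos: [0.4955, -0.3801, 0.1602]
tool_rot: [-2.996, 0.926, -0.003]
force: [0.5, 1.0, -0.2]
grip_width: 0.818
```

```bash
python3 - <<'E'
from h import *
plan(496,-383,160,-35)
d=shot("wrist"); f=d["frame"]; cv2.imwrite("pics/c_w.png",f[:,:,::-1])
for b in blobs(blue(f),300):
    print(b.mean(0),len(b),rect(cast(d,b,0.010)),cv2.approxPolyDP(b[:,None],6,True)[:,0].tolist())
E
```

```text
t 1.4 tcp [ 495.5 -380.1  160.2] phi -34.4 q [ 0.78  0.42 -0.24  1.71  0.1   1.02 -0.09] F [ 0.5  1.  -0.2] w 69.9
shift [2.  2.1 0.2] turn [-0.006 -0.     0.011]
[304.79634465 191.52480418] 383 (array([ 478.9, -365.8]), array([128.5,  83.2]), 57.9) [[331, 123], [295, 125], [300, 209], [259, 212], [262, 244], [334, 241]]
```

View pics/c_w.png

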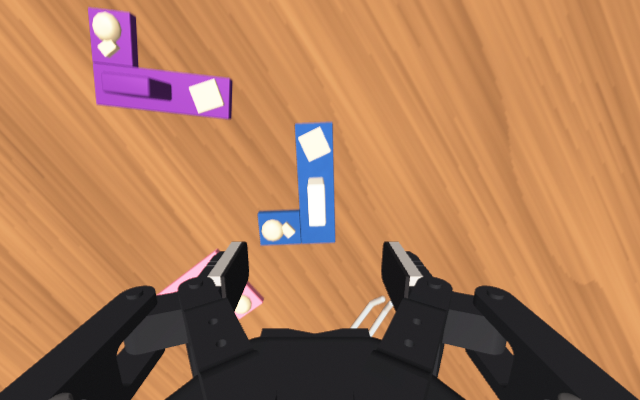

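The wrist view shows the blue bone mount with clean corners at (295,125), (331,123), (334,241), (262,244), (259,212) and (300,209). Its tab is near (316,203).

```bash
cat >> h.py <<'E'
L=np.array([[65,-4],[65,-42],[-65,-42],[-65,42],[-27,42],[-27,-4]],float)
def fit(P,Q):
    "rigid 2D fit P(model)->Q mm"
    r,_=R.align_vectors(np.c_[Q-Q.mean(0),0*Q[:,0]],np.c_[P-P.mean(0),0*P[:,0]])
    M=r.as_matrix()[:2,:2]; c=Q.mean(0)-M@P.mean(0)
    print("centre",c.round(1),"yaw",np.degrees(np.arctan2(M[1,0],M[0,0])).round(2),"res",np.abs(Q-P@M.T-c).max().round(1),"tab",(c+M@[-10,-23]).round(1))
    return c,M
E
python3 - <<'E'
from h import *
d=shot("wrist")
q=[(295,125),(331,123),(334,241),(262,244),(259,212),(300,209)]
fit(L,cast(d,q,0.010)[:,:2]*1000)
f=d["frame"];h=cv2.cvtColor(f,cv2.COLOR_RGB2HSV)
m=cv2.inRange(h,(0,0,200),(179,40,255))
for b in blobs(m,100):
    if 280<b[:,0].mean()<340 and b[:,1].mean()<240: print(b.min(0),b.max(0),rect(cast(d,b,0.05)))
E
```

```text
centre [ 476.2 -369.4] yaw 57.86 res 2.0 tab [ 490.4 -390.1]
[308 173] [326 221] (array([ 494.6, -384. ]), array([46.3, 15.7]), 57.8)
[299 122] [330 156] (array([ 523. , -339.3]), array([23.9, 21.7]), 80.4)
```

```bash
python3 - <<'E'
from h import *
d=shot("wrist")
P=cast(d,[(317,174)],.05)[0,:2]*1000; a=np.radians(57.86); print(P-20*np.array([np.cos(a),np.sin(a)]))
f=d["frame"][150:260,250:350]; cv2.imwrite("pics/c2.png",cv2.resize(f,None,fx=6,fy=5,interpolation=cv2.INTER_NEAREST)[:,:,::-1])
E
```

```text
[ 494.19761878 -385.87278686]
```

View pics/c2.png

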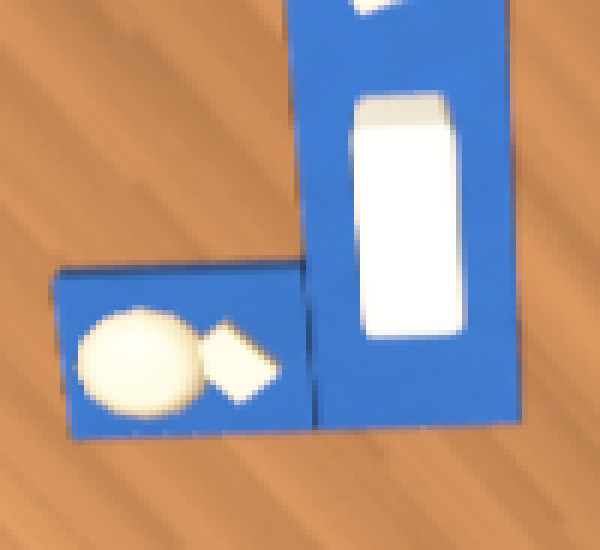

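```bash
python3 - <<'E'
from h import *
d=shot("wrist")
fit(np.array([[10,-15],[10,-31],[-30,-31],[-30,-15.]]),cast(d,[(308.7,176),(325.8,175.5),(327.5,216),(310.8,217)],.05)[:,:2]*1000)
q=[(298,125),(331,123),(337,235),(262,238),(259,204.5),(299.5,203)]
q=[(296,125),(331.5,123),(336.7,235),(262,238),(259.5,205),(300,203)]
fit(L,cast(d,q,0.010)[:,:2]*1000)
plan(490,-388,75,-32)
E
```

```text
centre [ 478.  -368.3] yaw 57.69 res 0.5 tab [ 492.1 -389. ]
centre [ 475.9 -371. ] yaw 56.92 res 5.5 tab [ 489.7 -392. ]
t 1.6 tcp [ 488.  -388.9  160.9] phi -35.1 q [ 0.79  0.42 -0.23  1.72  0.11  1.02 -0.09] F [-0.6  0.4  0. ] w 70.2
shift [ 1.2 -2.  85.9] turn [ 0.001  0.    -0.054]
```

The arm was still moving between those shots, so I'll measure again now that it is still.

```bash
python3 - <<'E'
from h import *
d=shot("wrist"); f=d["frame"]; h=cv2.cvtColor(f,cv2.COLOR_RGB2HSV)
for b in blobs(blue(f),300):
    p=cv2.approxPolyDP(b[:,None],6,True)[:,0]; print(p.tolist(), rect(cast(d,b,.01)))
    if len(p)==6:
        Q=cast(d,p,.01)[:,:2]*1000
        best=min(range(6),key=lambda k:np.abs(np.diff(0*Q,axis=0)).sum()+abs(np.linalg.norm(np.roll(Q,k,0)[:,None]-np.roll(Q,k,0)[None],axis=2)-np.linalg.norm(L[:,None]-L[None],axis=2)).sum())
        fit(L,np.roll(Q,best,0))
        best=min(range(6),key=lambda k:abs(np.linalg.norm(np.roll(Q[::-1],k,0)[:,None]-np.roll(Q[::-1],k,0)[None],axis=2)-np.linalg.norm(L[:,None]-L[None],axis=2)).sum())
        fit(L,np.roll(Q[::-1],best,0))
m=cv2.inRange(h,(0,0,240),(179,15,255))
for b in blobs(m,100): print("w",rect(cast(d,b,.05)),b.min(0),b.max(0))
plan(490,-388,75,-32)
E
```

```text
[[332, 108], [296, 110], [301, 197], [260, 201], [263, 233], [336, 229]] (array([ 479.6, -365.3]), array([129.5,  83.2]), 57.9)
centre [ 468.5 -369.4] yaw 161.82 res 36.8 tab [ 470.9 -394.3]
centre [ 480.3 -365.1] yaw 57.87 res 1.7 tab [ 494.5 -385.8]
w (array([ 493.7, -385.6]), array([39.4, 15.1]), 57.8) [309 170] [326 211]
w (array([ 475.5, -252.5]), array([13.2, 12.6]), 72.1) [198  66] [218  83]
t 1.65 tcp [ 487.6 -389.4  161.1] phi -35.2 q [ 0.79  0.41 -0.23  1.72  0.11  1.02 -0.09] F [-0.4 -0.7  0.1] w 70.0
shift [ 1.2 -2.6 86.1] turn [ 0.001 -0.    -0.055]
```

carry_out:
  targets:
    - [[3,-6.7,25],[0,0,-0.054],60]
    - [[3,-6.7,50],[0,0,-0.054],60]
    - [[3,-6.7,75],[0,0,-0.054],60]
    - [[3,-6.7,95],[0,0,-0.054],60]
    - [[3,-6.7,95],[0,0,-0.054],60]

```text
t: 2.15
tcp_pos: [0.4912, -0.3839, 0.0626]
tool_rot: [-3.018, 0.868, 0.011]
force: [-0.7, 1.2, -0.8]
grip_width: 0.704
```

```bash
python3 - <<'E'
from h import *
plan(494.1,-385.7,22,-32.1)
d=shot("wrist"); f=d["frame"]; cv2.imwrite("pics/d_w.png",f[:,:,::-1]);h=cv2.cvtColor(f,cv2.COLOR_RGB2HSV)
m=cv2.inRange(h,(0,0,240),(179,15,255))
for b in blobs(m,100): print("w",rect(cast(d,b,.05)),b.min(0),b.max(0))
plan(494.1,-385.7,22,-32.1)
E
```

```text
t 2.15 tcp [ 491.2 -383.9   62.6] phi -32.1 q [ 0.77  0.54 -0.22  1.77  0.15  0.86 -0.08] F [-0.7  1.2 -0.8] w 60.1
shift [ 3.7 -0.  40.6] turn [0.001 0.007 0.   ]
w (array([ 494.1, -385.7]), array([39.4, 15. ]), 57.5) [308 208] [333 269]
t 2.2 tcp [ 492.8 -384.6   64.6] phi -32.1 q [ 0.77  0.54 -0.22  1.76  0.15  0.86 -0.08] F [-0.5 -0.5  0.4] w 59.8
shift [ 1.9  0.2 42.6] turn [0.001 0.004 0.   ]
```

View pics/d_w.png

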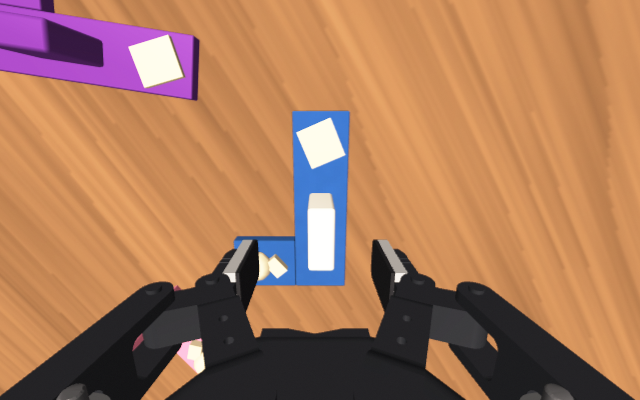

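carry_out:
  targets:
    - [[1,0,15],[0,0,0],45]
    - [[1,0,30],[0,0,0],45]
    - [[1,0,41],[0,0,0],45]
    - [[1,0,41],[0,0,0],10]
    - [[1,0,41],[0,0,0],10]

```text
t: 2.7
tcp_pos: [0.4959, -0.384, 0.0244]
tool_rot: [-3.02, 0.863, 0.002]
force: [-1.8, 3.4, 4.0]
grip_width: 0.196
```

carry_out:
  targets:
    - [[0,0,0],[0,0,0],5]
    - [[0,0,0],[0,0,0],5]
    - [[0,0,0],[0,0,0],5]
    - [[0,0,0],[0,0,0],5]
    - [[0,0,0],[0,0,0],5]

```text
t: 3.2
tcp_pos: [0.4963, -0.3843, 0.025]
tool_rot: [3.021, -0.864, 0.0]
force: [-0.5, -0.4, -2.8]
grip_width: 0.173
```

```bash
python3 -c "
from h import *
plan(494.1,-385.7,120,-32.1)"
```

```text
t 3.2 tcp [ 496.3 -384.3   25. ] phi -31.9 q [ 0.76  0.6  -0.21  1.77  0.17  0.79 -0.09] F [-0.5 -0.4 -2.8] w 14.8
shift [ -1.1   2.3 -95. ] turn [-0.    -0.     0.003]
```

carry_out:
  targets:
    - [[0,0,-8],[0,0,0],5]
    - [[0,0,-25],[0,0,0],5]
    - [[0,0,-50],[0,0,0],5]
    - [[0,0,-75],[0,0,0],5]
    - [[0,0,-95],[0,0,0],5]

```text
t: 3.7
tcp_pos: [0.4974, -0.385, 0.1235]
tool_rot: [3.019, -0.863, 0.006]
force: [0.1, -0.2, -1.7]
grip_width: 0.176
```

```bash
python3 - <<'E'
from h import *
d=shot("wrist"); f=d["frame"]; cv2.imwrite("pics/e_w.png",f[:,:,::-1])
s=bot.sense();print(s["tcp_pos"],s["force"],s["grip_width"]*85.4)
for n in("scene","side"):
    d=shot(n);f=d["frame"];h=cv2.cvtColor(f,cv2.COLOR_RGB2HSV)
    m=cv2.inRange(h,(0,0,60),(179,70,160)); p=(338,272) if n=="scene" else (258,240)
    for b in blobs(m,500):
        if cv2.pointPolygonTest(b[:,None].astype(np.float32),p,False)>0:
            q=cv2.approxPolyDP(b[:,None],6,True)[:,0]; print(n,q.tolist(),(cast(d,q,.004)[:,:2]*1000).round(1).tolist())
E
```

```text
[ 0.49947916 -0.38647159  0.12724568] [ 0.30419061 -0.07658456  0.72534502] 15.0627704004193
scene [[380, 260], [349, 241], [294, 284], [324, 308]] [[538.5, 187.4], [516.5, 98.5], [690.7, 47.6], [715.0, 134.3]]
side [[220, 240], [282, 261], [295, 236], [236, 219]] [[723.2, 122.6], [542.4, 181.5], [518.5, 93.0], [697.6, 40.5]]
```

View pics/e_w.png

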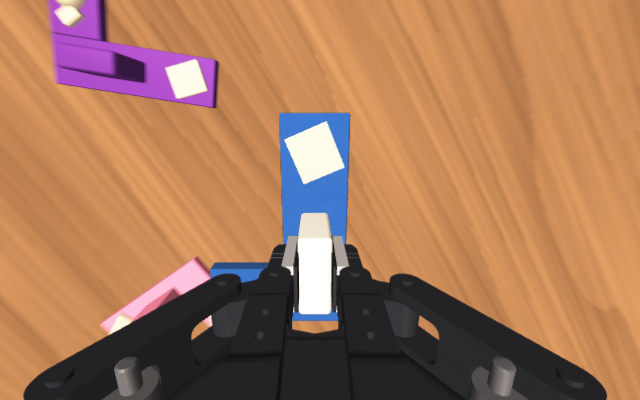

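Grasp is good: the tab is centred between the fingers at (315,260) and the board hangs level.

carry_out:
  targets:
    - [[-6,-14,-15],[0,0,0.04],5]
    - [[-17,-41,-30],[0,0,0.12],5]
    - [[-32,-78,-45],[0,0,0.22],5]
    - [[-49,-119,-60],[0,0,0.33],5]
    - [[-66,-160,-73],[0,0,0.45],5]

```text
t: 4.35
tcp_pos: [0.5241, -0.2121, 0.1924]
tool_rot: [2.747, -1.524, -0.003]
force: [1.0, -0.4, -1.5]
grip_width: 0.176
```

```bash
python3 -c "
from h import *
plan(582,100,200,-107.6)"
```

```text
t 4.35 tcp [ 524.1 -212.1  192.4] phi -58.0 q [ 0.52  0.28 -0.24  1.83  0.08  1.04 -0.76] F [ 1.  -0.4 -1.5] w 15.0
shift [-234.1 -214.4   -7.4] turn [0.001 0.001 0.865]
```

carry_out:
  targets:
    - [[-32,-30,-2],[0,0,0.11],5]
    - [[-64,-60,-3],[0,0,0.22],5]
    - [[-97,-90,-4],[0,0,0.34],5]
    - [[-130,-120,-5],[0,0,0.46],5]
    - [[-160,-147,-6],[0,0,0.58],5]

```text
t: 4.85
tcp_pos: [0.5625, 0.0027, 0.1978]
tool_rot: [2.198, -2.242, -0.003]
force: [0.4, -0.1, -2.5]
grip_width: 0.176
```

```bash
python3 -c "
from h import *
plan(582,100,200,-107.6)"
```

```text
t 4.85 tcp [562.5   2.7 197.8] phi -91.1 q [ 0.18  0.27 -0.29  1.83  0.09  1.05 -1.74] F [ 0.4 -0.1 -2.5] w 15.0
shift [-97.6 -17.5  -2.2] turn [0.002 0.    0.287]
```

carry_out:
  targets:
    - [[-30,-5,-2],[0,0,0.09],5]
    - [[-58,-9,-2],[0,0,0.18],5]
    - [[-77,-13,-2],[0,0,0.25],5]
    - [[-86,-15,-2],[0,0,0.28],5]
    - [[-88,-16,-2],[0,0,0.28],5]

```text
t: 5.35
tcp_pos: [0.5798, 0.0902, 0.1996]
tool_rot: [1.873, -2.52, -0.003]
force: [-0.1, 1.3, -1.8]
grip_width: 0.174
```

carry_out:
  targets:
    - [[0,0,0],[0,0,0],5]
    - [[0,0,0],[0,0,0],5]
    - [[0,0,0],[0,0,0],5]
    - [[0,0,0],[0,0,0],5]
    - [[0,0,0],[0,0,0],5]

```text
t: 5.85
tcp_pos: [0.581, 0.0872, 0.201]
tool_rot: [1.868, -2.526, 0.0]
force: [-0.6, 0.1, -1.5]
grip_width: 0.174
```

```bash
python3 - <<'E'
from h import *
plan(582,100,200,-107.6)
d=shot("wrist"); f=d["frame"]; cv2.imwrite("pics/f_w.png",f[:,:,::-1])
plan(582,100,200,-107.6)
E
```

```text
t 5.85 tcp [581.   87.2 201. ] phi -107.0 q [ 0.03  0.31 -0.29  1.77  0.1   1.07 -2.17] F [-0.6  0.1 -1.5] w 14.9
shift [-12.5   2.8   1. ] turn [-0.   -0.    0.01]
t 5.9 tcp [581.   87.5 201. ] phi -107.0 q [ 0.03  0.31 -0.29  1.77  0.1   1.07 -2.17] F [ 0.8  0.4 -2. ] w 14.7
shift [-12.3   2.7   1. ] turn [-0.   -0.    0.01]
```

View pics/f_w.png

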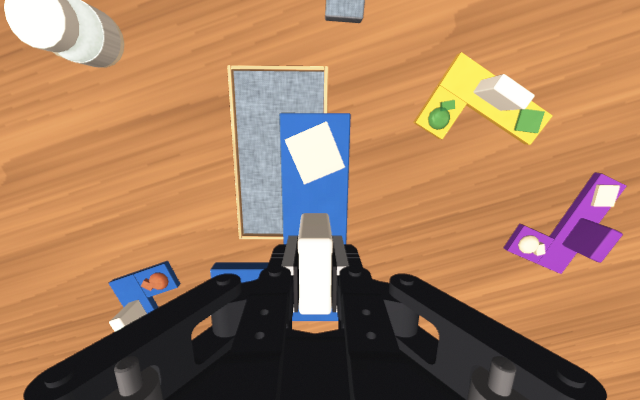

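```bash
python3 - <<'E'
from h import *
d=shot("wrist"); f=d["frame"]
c=[f[50:90,215:255],f[50:90,305:345],f[215:255,225:265]]
cv2.imwrite("pics/f2.png",np.hstack([cv2.resize(x,(260,260),interpolation=cv2.INTER_NEAREST) for x in c])[:,:,::-1])
h=cv2.cvtColor(f,cv2.COLOR_RGB2HSV); m=cv2.inRange(h,(0,0,70),(179,60,200)); m[:, 340:]=0
for b in blobs(m,3000):
    q=cv2.approxPolyDP(b[:,None],4,True)[:,0]; print(q.tolist())
E
```

```text
[[234, 71], [243, 232], [282, 233], [278, 114], [323, 112], [323, 71]]
```

View pics/f2.png

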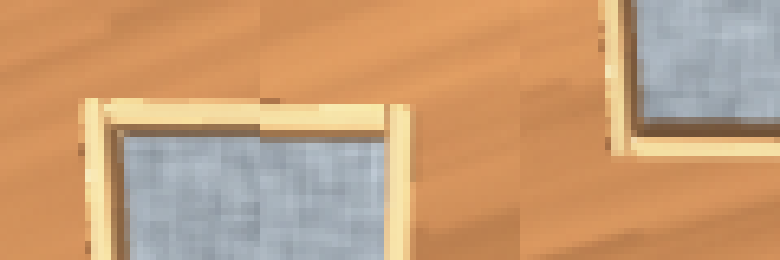

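```bash
python3 - <<'E'
from h import *
d=shot("wrist")
T=np.array([[100,54],[100,-54],[-100,54.]])
def go(M,px,z):
    c,A=fit(M,cast(d,px,z)[:,:2]*1000)
    tcp=c+A@np.array([-23-7.65,-23]); print("tcp bone",tcp.round(1)); return tcp,np.degrees(np.arctan2(A[1,0],A[0,0]))
t,y=go(T,[(228,65.3),(328,66),(239.5,238.8)],.014)
t2,y2=go(np.array([[96,50],[96,-50],[-96,50.]]),[(233.7,70.7),(324,71),(243,233)],.004)
# held board yaw: bar edges in view at z of board top
s=bot.sense(); z=s["tcp_pos"][2]-.025+.010
print("held bar end", fit(np.array([[65,-4],[65,-42.]]),cast(d,[(279.5,113.5),(350,113.5)],z)[:,:2]*1000))
print(s["tcp_pos"]); plan(*t,60,y-90)
E
```

```text
centre [618.2 117.2] yaw -17.48 res 0.5 tab [601.7  98.3]
tcp bone [582.  104.5]
centre [618.7 118.1] yaw -17.73 res 0.7 tab [602.1  99.2]
tcp bone [582.5 105.5]
centre [594.8 106.7] yaw -17.08 res 0.1 tab [578.5  87.7]
held bar end (array([594.81442575, 106.70939568]), array([[ 0.9558945 ,  0.29371026],
       [-0.29371026,  0.9558945 ]]))
[0.58096741 0.08775651 0.20099586]
t 6.0 tcp [581.   87.8 201. ] phi -107.0 q [ 0.03  0.31 -0.29  1.77  0.1   1.07 -2.17] F [-0.6 -0.1 -1.8] w 14.7
shift [-16.3   3.9 141. ] turn [-0.     0.     0.009]h.py:38: UserWarning: Optimal rotation is not uniquely or poorly defined for the given sets of vectors.
  r,_=R.align_vectors(np.c_[Q-Q.mean(0),0*Q[:,0]],np.c_[P-P.mean(0),0*P[:,0]])
```

Tray centre is about (618.4,117.6) at yaw -17.6°. Two fits agree within 1 mm.

carry_out:
  targets:
    - [[-6,1,20],[0,0,0.01],5]
    - [[-12,2,50],[0,0,0.01],5]
    - [[-17,3.6,85],[0,0,0.01],5]
    - [[-17,3.6,115],[0,0,0.01],5]
    - [[-17,3.6,135],[0,0,0.01],5]

```text
t: 6.5
tcp_pos: [0.5809, 0.1052, 0.0634]
tool_rot: [1.856, -2.531, -0.002]
force: [0.3, -0.7, -2.0]
grip_width: 0.171
```

carry_out:
  targets:
    - [[0,0,0],[0,0,0],5]
    - [[0,0,0],[0,0,0],5]
    - [[0,0,0],[0,0,0],5]
    - [[0,0,0],[0,0,0],5]
    - [[0,0,0],[0,0,0],5]

```text
t: 7.0
tcp_pos: [0.5836, 0.1054, 0.0674]
tool_rot: [-1.855, 2.532, -0.002]
force: [0.1, -0.6, -1.6]
grip_width: 0.173
```

```bash
python3 - <<'E'
from h import *
plan(582.4,105,30,-107.6)
d=shot("wrist"); f=d["frame"]; cv2.imwrite("pics/g_w.png",f[:,:,::-1])
d=shot("scene"); f=d["frame"]; cv2.imwrite("pics/g_s.png",cv2.resize(f[210:330,260:420],(800,600))[:,:,::-1])
plan(582.4,105,30,-107.6)
E
```

```text
t 7.0 tcp [583.6 105.4  67.4] phi -107.5 q [-0.03  0.49 -0.27  1.85  0.17  0.83 -2.26] F [ 0.1 -0.6 -1.6] w 14.8
shift [ 0.8  1.1 37.4] turn [-0.002  0.001  0.001]
t 7.1 tcp [583.1 105.3  66.8] phi -107.6 q [-0.03  0.49 -0.27  1.85  0.17  0.83 -2.26] F [-0.5 -0.6 -2. ] w 14.8
shift [ 0.5  0.6 36.8] turn [-0.001  0.001  0.001]
```

View pics/g_w.png

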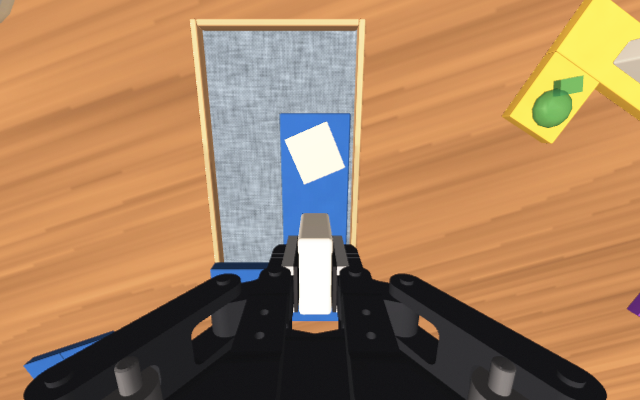

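View pics/g_s.png

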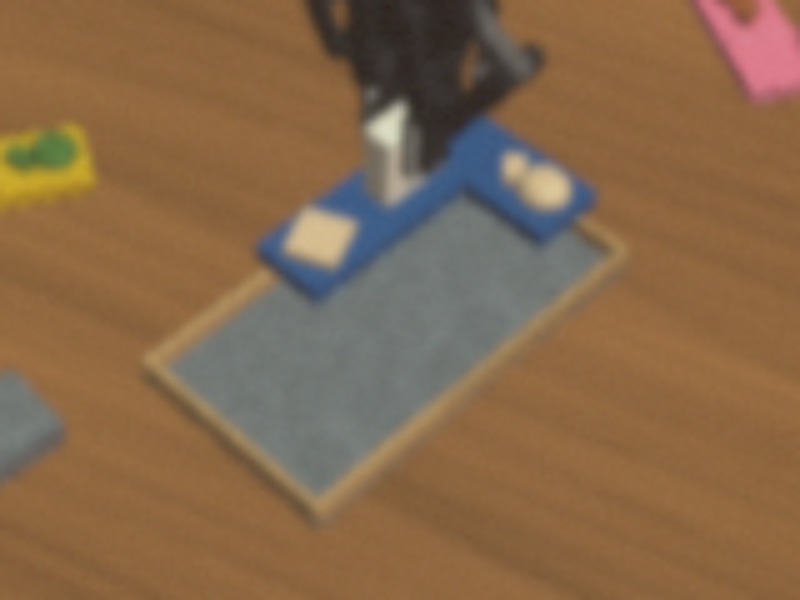

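```bash
python3 - <<'E'
from h import *
s=bot.sense(); d=shot("wrist"); f=d["frame"]
c=[f[5:45,175:215],f[5:45,340:380],f[100:140,265:305],f[100:140,330:370]]
cv2.imwrite("pics/g2.png",np.hstack([cv2.resize(x,(200,200),interpolation=cv2.INTER_NEAREST) for x in c])[:,:,::-1])
r=cast(d,[(191,19.5),(364.5,19.5)],.014)[:,:2]*1000
z=s["tcp_pos"][2]-.025+.010; b=cast(d,[(279.5,113.5),(350,113.5)],z)[:,:2]*1000
a=np.radians(-17.6);ex=np.array([np.cos(a),np.sin(a)]);ey=np.array([-ex[1],ex[0]])
tc=r.mean(0)-100*ex; print("tray c",tc.round(1),"w",np.linalg.norm(r[0]-r[1]).round(1),"dir",np.degrees(np.arctan2(*(r[0]-r[1])[::-1]))-90)
print("bar end in tray", [((p-tc)@ex).round(1).tolist()for p in b],[((p-tc)@ey).round(1).tolist() for p in b],"want 42; -4,-42")
E
```

```text
tray c [617.3 117.4] w 106.4 dir -17.634872706546275
bar end in tray [43.7, 43.7] [-3.7, -41.6] want 42; -4,-42
```

View pics/g2.png

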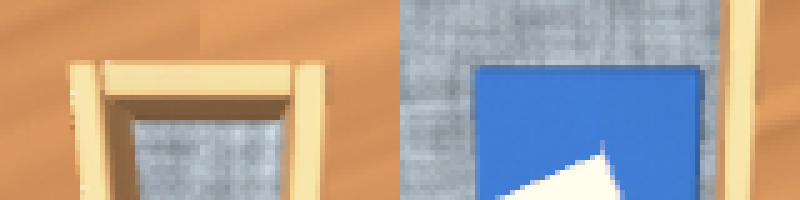

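carry_out:
  targets:
    - [[0,1.2,8],[0,0,0],5]
    - [[0,1.2,16],[0,0,0],5]
    - [[0,1.2,23],[0,0,0],5]
    - [[0,1.2,29],[0,0,0],5]
    - [[0,1.2,33],[0,0,0],5]

```text
t: 7.65
tcp_pos: [0.5807, 0.1054, 0.0317]
tool_rot: [1.856, -2.533, -0.001]
force: [0.6, -0.5, -2.1]
grip_width: 0.172
```

carry_out:
  targets:
    - [[0,0,0.5],[0,0,0],5]
    - [[0,0,1],[0,0,0],5]
    - [[0,0,1.5],[0,0,0],5]
    - [[0,0,2],[0,0,0],5]
    - [[0,0,2],[0,0,0],5]

```text
t: 8.15
tcp_pos: [0.5815, 0.1056, 0.0312]
tool_rot: [-1.856, 2.534, -0.0]
force: [-0.1, 0.3, -2.1]
grip_width: 0.172
```

```bash
python3 -c "
from h import *
plan(582.4,105,29,-107.6)"
```

```text
t 8.15 tcp [581.5 105.6  31.2] phi -107.5 q [-0.04  0.54 -0.26  1.86  0.19  0.77 -2.28] F [-0.1  0.3 -2.1] w 14.7
shift [ 0.3 -1.   2.2] turn [-0.     0.     0.001]
```

Not touching yet (force is still just the load), so I'll ease it down.

carry_out:
  targets:
    - [[0,0,0.5],[0,0,0],5]
    - [[0,0,1],[0,0,0],5]
    - [[0,0,1.5],[0,0,0],5]
    - [[0,0,2],[0,0,0],5]
    - [[0,0,2],[0,0,0],5]

```text
t: 8.65
tcp_pos: [0.5813, 0.1056, 0.0288]
tool_rot: [1.857, -2.534, -0.0]
force: [0.2, -0.9, -1.9]
grip_width: 0.17
```

carry_out:
  targets:
    - [[0,0,0.5],[0,0,0],5]
    - [[0,0,1],[0,0,0],5]
    - [[0,0,1],[0,0,0],5]
    - [[0,0,1],[0,0,0],5]
    - [[0,0,1],[0,0,0],5]

```text
t: 9.15
tcp_pos: [0.5814, 0.1057, 0.0284]
tool_rot: [-1.857, 2.534, -0.0]
force: [-3.0, 0.1, 4.7]
grip_width: 0.174
```

Contact made. Release and rise.

carry_out:
  targets:
    - [[0,0,0],[0,0,0],20]
    - [[0,0,0],[0,0,0],26]
    - [[0,0,0],[0,0,0],30]
    - [[0,0,-2],[0,0,0],30]
    - [[0,0,-8],[0,0,0],30]

```text
t: 9.65
tcp_pos: [0.5807, 0.1054, 0.0355]
tool_rot: [1.856, -2.533, -0.001]
force: [0.8, -0.5, -0.1]
grip_width: 0.353
```

carry_out:
  targets:
    - [[0,0,-15],[0,0,0],30]
    - [[0,0,-40],[0,0,0],30]
    - [[0,0,-75],[0,0,0],45]
    - [[0,0,-115],[0,0,0],60]
    - [[0,0,-155],[0,0,0],60]

```text
t: 10.15
tcp_pos: [0.5813, 0.1057, 0.1937]
tool_rot: [-1.856, 2.533, -0.001]
force: [0.3, 0.4, -1.2]
grip_width: 0.703
```

```bash
python3 - <<'E'
from h import *
plan(470,368,170,92)
plan(470,368,170,-88)
d=shot("wrist"); f=d["frame"]; cv2.imwrite("pics/h_w.png",f[:,:,::-1])
for b in blobs(blue(f),300): print(b.mean(0),cv2.approxPolyDP(b[:,None],5,True)[:,0].tolist(),rect(cast(d,b,.014)))
E
```

```text
t 10.15 tcp [581.3 105.7 193.7] phi -107.5 q [ 0.    0.33 -0.3   1.77  0.11  1.06 -2.21] F [ 0.3  0.4 -1.2] w 60.0
shift [-216.6  185.1   23.6] turn [1.000e-03 2.000e-03 2.801e+00]
t 10.15 tcp [581.3 105.7 193.7] phi -107.5 q [ 0.    0.33 -0.3   1.77  0.11  1.06 -2.21] F [ 0.3  0.4 -1.2] w 60.0
shift [-216.6  185.1   23.6] turn [-0.001  0.    -0.341]
[156.02994012 280.38323353] [[187, 288], [175, 265], [119, 285], [129, 297], [170, 273], [179, 281], [176, 291]] (array([515.6, 345.5]), array([82.4, 36.6]), 91.7)
[304.06128134 181.86629526] [[331, 118], [298, 119], [299, 198], [260, 200], [261, 229], [330, 228]] (array([595.4, 125.1]), array([131.2,  84.7]), 162.4)
```

View pics/h_w.png

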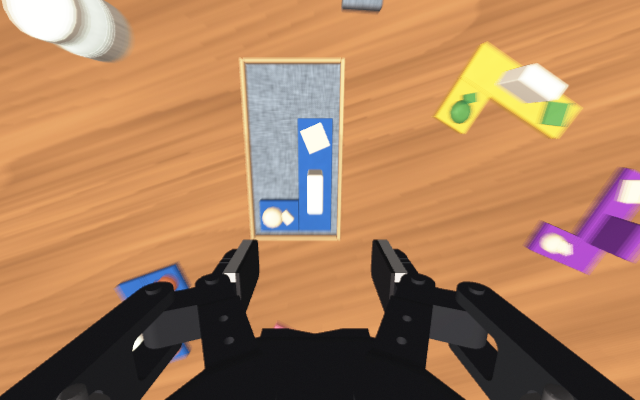

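Bone mount is in the tray, interlocking side correct (measured origin 595.4,125.1 against target 596.5,124.6). Next is the pot mount.

carry_out:
  targets:
    - [[-20,16,0],[0,0,-0.05],60]
    - [[-57,47,0],[0,0,-0.13],60]
    - [[-93,76,5],[0,0,-0.21],60]
    - [[-129,106,10],[0,0,-0.28],60]
    - [[-165,135,15],[0,0,-0.34],60]

```text
t: 10.7
tcp_pos: [0.5007, 0.3059, 0.1765]
tool_rot: [-2.262, 2.178, 0.0]
force: [1.1, 0.0, 0.3]
grip_width: 0.701
```

```bash
python3 -c "
from h import *
plan(476,369,165,-88)"
```

```text
t 10.7 tcp [500.7 305.9 176.5] phi -87.8 q [-0.24  0.36 -0.45  1.79  0.18  1.04 -2.29] F [1.1 0.  0.3] w 59.9
shift [-64.   22.3  11.5] turn [-0.001  0.001  0.003]
```

carry_out:
  targets:
    - [[-30,12,4],[0,0,0],60]
    - [[-50,18,8],[0,0,0],60]
    - [[-58,20,11],[0,0,0],60]
    - [[-58,20,11],[0,0,0],60]
    - [[-58,20,11],[0,0,0],60]

```text
t: 11.2
tcp_pos: [0.4812, 0.3593, 0.1649]
tool_rot: [2.257, -2.185, 0.002]
force: [0.1, -0.8, 0.3]
grip_width: 0.701
```

carry_out:
  targets:
    - [[0,0,0],[0,0,0],60]
    - [[0,0,0],[0,0,0],60]
    - [[0,0,0],[0,0,0],60]
    - [[0,0,0],[0,0,0],60]
    - [[0,0,0],[0,0,0],60]

```text
t: 11.7
tcp_pos: [0.4806, 0.3607, 0.165]
tool_rot: [-2.258, 2.184, -0.0]
force: [-1.3, 0.2, 0.7]
grip_width: 0.707
```

```bash
python3 - <<'E'
from h import *
d=shot("wrist"); f=d["frame"]; cv2.imwrite("pics/i_w.png",f[:,:,::-1]); h=cv2.cvtColor(f,cv2.COLOR_RGB2HSV)
for b in blobs(blue(f),300):
    p=cv2.approxPolyDP(b[:,None],6,True)[:,0]; print(p.tolist(), rect(cast(d,b,.01)))
    if len(p)==6:
        Q=cast(d,p,.01)[::-1,:2]*1000; D=lambda X:np.linalg.norm(X[:,None]-X[None],axis=2)
        k=min(range(6),key=lambda k:abs(D(np.roll(Q,k,0))-D(L)).sum()); fit(L,np.roll(Q,k,0))
m=cv2.inRange(h,(0,0,240),(179,15,255))
for b in blobs(m,100): print("w",rect(cast(d,b,.05)),b.min(0),b.max(0))
plan(476,369,65,-88)
E
```

```text
[[368, 139], [288, 141], [293, 254], [324, 253], [323, 176], [366, 174]] (array([467.7, 344.8]), array([129.7,  83.3]), 2.6)
centre [467.6 345.2] yaw -177.04 res 1.4 tab [476.4 368.7]
[[639, 24], [598, 13], [548, 106], [507, 94], [488, 130], [563, 157], [584, 122], [561, 116], [580, 80], [615, 69], [622, 57], [595, 57], [600, 26], [632, 21], [629, 45]] (array([596.6, 122.4]), array([133.2,  89.5]), 162.3)
w (array([476.5, 368.9]), array([38.4, 14.9]), 1.8) [297 181] [313 220]
w (array([579.8, 101. ]), array([39.6, 16.4]), 162.1) [599  69] [639 119]
t 11.75 tcp [480.5 360.8 165. ] phi -88.1 q [-0.33  0.4  -0.46  1.76  0.2   1.03 -2.41] F [-0.2 -0.6  0.1] w 60.0
shift [ -8.3   4.2 100. ] turn [-0.     0.    -0.001]
```

View pics/i_w.png

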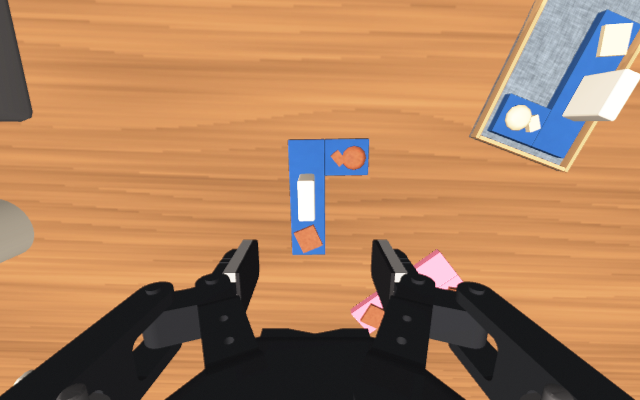

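carry_out:
  targets:
    - [[-8,4,25],[0,0,-0.009],60]
    - [[-8,4,50],[0,0,-0.009],60]
    - [[-8,4,80],[0,0,-0.009],60]
    - [[-8,4,100],[0,0,-0.009],55]
    - [[-8,4,100],[0,0,-0.009],50]

```text
t: 12.25
tcp_pos: [0.4736, 0.3666, 0.0614]
tool_rot: [2.263, -2.168, -0.002]
force: [-0.5, -0.7, -0.0]
grip_width: 0.586
```

```bash
python3 - <<'E'
from h import *
d=shot("wrist"); f=d["frame"]; cv2.imwrite("pics/j_w.png",f[:,:,::-1]);h=cv2.cvtColor(f,cv2.COLOR_RGB2HSV)
m=cv2.inRange(h,(0,0,240),(179,15,255))
for b in blobs(m,100): print("w",rect(cast(d,b,.05)),b.min(0),b.max(0))
plan(476.4,368.8,23.5,-87.6)
E
```

```text
w (array([476.3, 369.2]), array([38.9, 14.8]), 2.8) [297 205] [322 266]
t 12.3 tcp [474.9 367.8  63.4] phi -87.5 q [-0.38  0.53 -0.43  1.82  0.28  0.86 -2.47] F [ 0.6 -0.6 -0.4] w 50.1
shift [-1.  -1.6 39.9] turn [ 0.003 -0.002  0.001]
```

View pics/j_w.png

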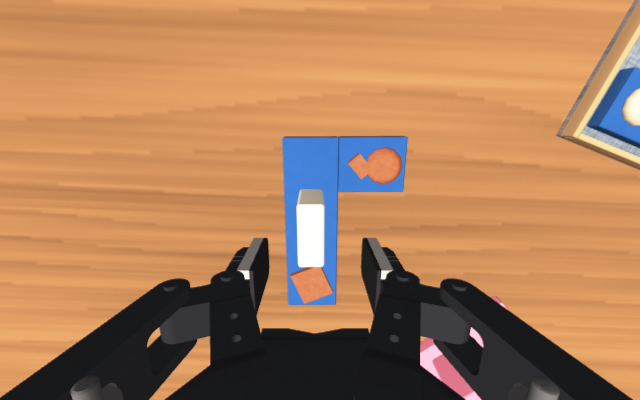

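The tab sits at (311,235), centred between the fingers. Go down and grip.

carry_out:
  targets:
    - [[0,-1,15],[0,0,0],45]
    - [[0,-1,30],[0,0,0],45]
    - [[0,-1,39],[0,0,0],45]
    - [[0,-1,40],[0,0,0],10]
    - [[0,-1,40],[0,0,0],10]

```text
t: 12.8
tcp_pos: [0.4769, 0.3687, 0.0245]
tool_rot: [2.268, -2.173, -0.0]
force: [-0.3, -0.9, 0.4]
grip_width: 0.194
```

carry_out:
  targets:
    - [[0,0,0],[0,0,0],5]
    - [[0,0,0],[0,0,0],5]
    - [[0,0,0],[0,0,0],5]
    - [[0,0,0],[0,0,0],5]
    - [[0,0,0],[0,0,0],5]

```text
t: 13.3
tcp_pos: [0.4771, 0.3687, 0.0249]
tool_rot: [2.268, -2.173, 0.0]
force: [0.2, -0.9, -2.0]
grip_width: 0.172
```

```bash
python3 -c "
from h import *
plan(476.4,368.8,120,-87.6)"
```

```text
t 13.3 tcp [477.1 368.7  24.9] phi -87.5 q [-0.4   0.59 -0.41  1.83  0.31  0.79 -2.5 ] F [ 0.2 -0.9 -2. ] w 14.7
shift [ -0.1   0.7 -95.1] turn [-0.    -0.     0.001]
```

carry_out:
  targets:
    - [[0,0,-8],[0,0,0],5]
    - [[0,0,-25],[0,0,0],5]
    - [[0,0,-60],[0,0,0],5]
    - [[0,0,-100],[0,0,0],5]
    - [[0,0,-140],[0,0,0],5]

```text
t: 13.8
tcp_pos: [0.477, 0.369, 0.1677]
tool_rot: [-2.268, 2.172, -0.0]
force: [0.6, -0.7, -2.2]
grip_width: 0.171
```

```bash
python3 -c "
from h import *
plan(657.4,129.3,190,-107.6)"
```

```text
t 13.8 tcp [477.  369.  167.7] phi -87.5 q [-0.34  0.4  -0.47  1.75  0.21  1.04 -2.42] F [ 0.6 -0.7 -2.2] w 14.6
shift [ 247.2 -169.9  -22.3] turn [-0.001  0.001  0.35 ]
```

carry_out:
  targets:
    - [[12,-8,-6],[0,0,0.03],5]
    - [[36,-25,-14],[0,0,0.08],5]
    - [[67,-46,-20],[0,0,0.14],5]
    - [[99,-68,-22],[0,0,0.2],5]
    - [[131,-90,-22],[0,0,0.26],5]

```text
t: 14.3
tcp_pos: [0.5736, 0.2397, 0.1876]
tool_rot: [-1.963, 2.452, -0.001]
force: [0.4, 0.8, -2.1]
grip_width: 0.171
```

```bash
python3 -c "
from h import *
plan(657.4,129.3,190,-107.6)"
```

```text
t 14.3 tcp [573.6 239.7 187.6] phi -102.6 q [-0.17  0.4  -0.37  1.69  0.16  1.08 -2.38] F [ 0.4  0.8 -2.1] w 14.6
shift [  89.5 -105.9   -2.3] turn [-0.001 -0.     0.087]
```

carry_out:
  targets:
    - [[24,-29,-2],[0,0,0.03],5]
    - [[48,-57,-2],[0,0,0.05],5]
    - [[68,-80,-2],[0,0,0.07],5]
    - [[82,-97,-2],[0,0,0.086],5]
    - [[87,-103,-2],[0,0,0.086],5]

```text
t: 14.8
tcp_pos: [0.656, 0.1306, 0.1885]
tool_rot: [1.854, -2.535, 0.002]
force: [0.3, -0.6, -2.5]
grip_width: 0.171
```

carry_out:
  targets:
    - [[0,0,0],[0,0,0],5]
    - [[0,0,0],[0,0,0],5]
    - [[0,0,0],[0,0,0],5]
    - [[0,0,0],[0,0,0],5]
    - [[0,0,0],[0,0,0],5]

```text
t: 15.3
tcp_pos: [0.6539, 0.1361, 0.1891]
tool_rot: [-1.863, 2.529, 0.001]
force: [0.4, -0.4, -2.3]
grip_width: 0.178
```

```bash
python3 - <<'E'
from h import *
plan(657.4,129.3,90,-107.6)
d=shot("wrist"); f=d["frame"]; cv2.imwrite("pics/k_w.png",f[:,:,::-1])
E
```

```text
t 15.3 tcp [653.9 136.1 189.1] phi -107.2 q [-0.04  0.47 -0.3   1.58  0.15  1.12 -2.25] F [ 0.4 -0.4 -2.3] w 15.2
shift [ 5.5 -5.4 99.1] turn [0.    0.    0.006]
```

View pics/k_w.png

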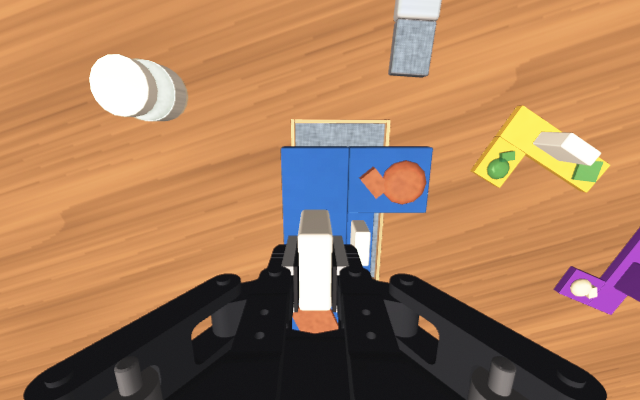

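carry_out:
  targets:
    - [[3,-3,15],[0,0,0.006],5]
    - [[5,-5,40],[0,0,0.006],5]
    - [[5,-5,65],[0,0,0.006],5]
    - [[5,-5,85],[0,0,0.006],5]
    - [[5,-5,94],[0,0,0.006],5]

```text
t: 15.85
tcp_pos: [0.6553, 0.1271, 0.0909]
tool_rot: [1.849, -2.533, -0.003]
force: [-1.0, -0.2, -2.6]
grip_width: 0.173
```

carry_out:
  targets:
    - [[0,0,0],[0,0,0],5]
    - [[0,0,0],[0,0,0],5]
    - [[0,0,0],[0,0,0],5]
    - [[0,0,0],[0,0,0],5]
    - [[0,0,0],[0,0,0],5]

```text
t: 16.35
tcp_pos: [0.6586, 0.1285, 0.0961]
tool_rot: [-1.852, 2.535, -0.001]
force: [0.2, 0.1, -1.9]
grip_width: 0.175
```

```bash
python3 - <<'E'
from h import *
plan(657.4,129.3,65,-107.6)
d=shot("wrist"); f=d["frame"]; cv2.imwrite("pics/l_w.png",cv2.resize(f[60:310,220:480],(780,750))[:600,:,::-1])
cv2.imwrite("pics/l_full.png",f[:,:,::-1])
d=shot("scene"); f=d["frame"]; cv2.imwrite("pics/l_s.png",cv2.resize(f[210:330,260:420],(800,600))[:,:,::-1])
E
```

```text
t 16.35 tcp [658.6 128.5  96.1] phi -107.7 q [-0.05  0.57 -0.28  1.63  0.18  0.96 -2.27] F [ 0.2  0.1 -1.9] w 15.0
shift [-0.3  1.4 31.1] turn [-0.002  0.001 -0.002]
```

View pics/l_w.png

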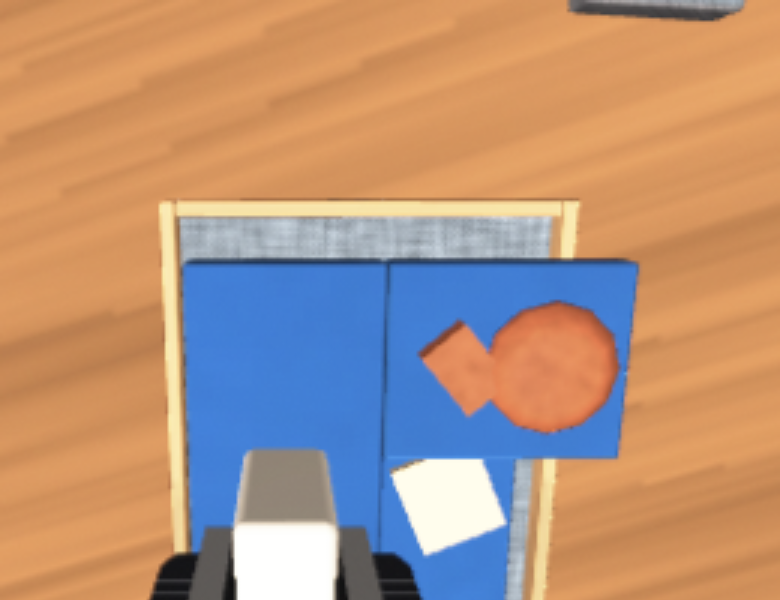

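View pics/l_s.png

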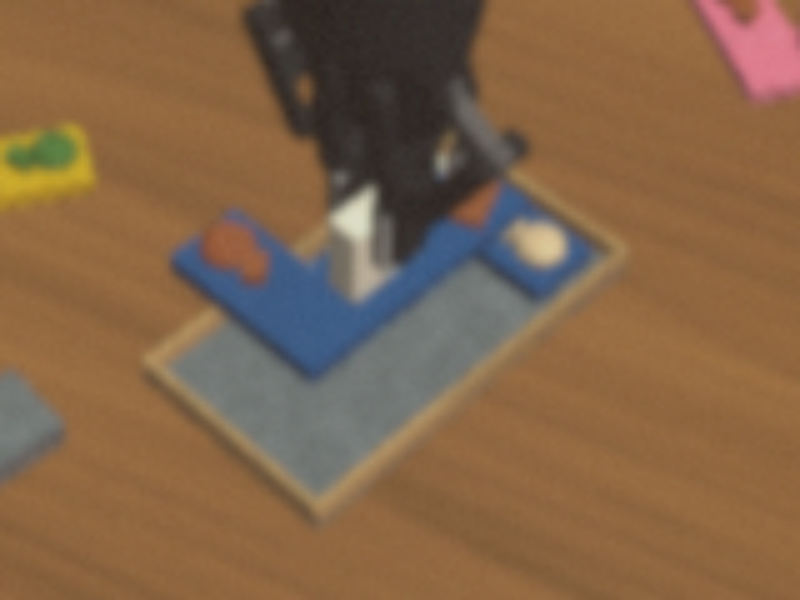

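```bash
cat > chk.py <<'E'
from h import *
a=np.radians(-17.6);ex=np.array([np.cos(a),np.sin(a)]);ey=np.array([-ex[1],ex[0]])
def chk(rim,bd):
    s=bot.sense(); d=shot("wrist")
    r=cast(d,rim,.014)[:,:2]*1000; tc=r.mean(0)-100*ex
    b=cast(d,bd,s["tcp_pos"][2]-.025+.010)[:,:2]*1000
    print("tray",tc.round(1),"w",np.linalg.norm(r[0]-r[1]).round(1),"dir",(np.degrees(np.arctan2(*(r[0]-r[1])[::-1]))-90).round(2),"bd dir",(np.degrees(np.arctan2(*(b[0]-b[1])[::-1]))-90).round(2))
    for T,n in((tc,"seen"),(np.array([618.2,117.5]),"known")): print(n,np.c_[(b-T)@ex,(b-T)@ey].round(1).tolist())
    print("want [88,42],[88,-42],[50,-42]")
E
python3 - <<'E'
from chk import *
chk([(273.3,127.5),(413,127)],[(281.7,148),(432.7,148),(426,212.7)])
plan(657.4,129.3,65,-107.6)
E
```

```text
tray [617.4 117.4] w 107.8 dir -17.61 bd dir -17.81
seen [[89.9, 40.3], [89.6, -43.5], [51.9, -43.6]]
known [[89.2, 40.0], [88.9, -43.8], [51.2, -43.9]]
want [88,42],[88,-42],[50,-42]
t 16.5 tcp [658.  128.4  95.4] phi -107.7 q [-0.05  0.58 -0.28  1.63  0.18  0.96 -2.27] F [-0.1  1.1 -2.6] w 14.9
shift [-0.6  0.9 30.4] turn [-0.001  0.    -0.002]
```

carry_out:
  targets:
    - [[-1.6,1.4,10],[0,0,0],5]
    - [[-1.6,1.4,20],[0,0,0],5]
    - [[-1.6,1.4,30],[0,0,0],5]
    - [[-1.6,1.4,38],[0,0,0],5]
    - [[-1.6,1.4,42],[0,0,0],5]

```text
t: 17.0
tcp_pos: [0.6557, 0.1299, 0.0509]
tool_rot: [1.851, -2.535, -0.002]
force: [-0.0, -0.0, -2.5]
grip_width: 0.176
```

carry_out:
  targets:
    - [[0,0,0],[0,0,0],5]
    - [[0,0,0],[0,0,0],5]
    - [[0,0,0],[0,0,0],5]
    - [[0,0,0],[0,0,0],5]
    - [[0,0,0],[0,0,0],5]

```text
t: 17.5
tcp_pos: [0.6573, 0.1304, 0.0535]
tool_rot: [-1.852, 2.536, -0.001]
force: [-0.1, -0.1, -2.9]
grip_width: 0.172
```

```bash
python3 - <<'E'
from h import *
plan(657.4,129.3,29,-107.6)
d=shot("wrist"); f=d["frame"]; cv2.imwrite("pics/m_w.png",cv2.resize(f[60:310,220:480],(780,750))[:600,:,::-1])
plan(657.4,129.3,29,-107.6)
E
```

```text
t 17.5 tcp [657.3 130.4  53.5] phi -107.7 q [-0.06  0.63 -0.27  1.65  0.2   0.89 -2.28] F [-0.1 -0.1 -2.9] w 14.6
shift [ 1.  -0.4 24.5] turn [-0.001  0.    -0.002]
t 17.55 tcp [657.2 130.3  53.4] phi -107.7 q [-0.06  0.63 -0.27  1.65  0.2   0.89 -2.28] F [ 0.1  0.2 -2.7] w 15.0
shift [ 0.9 -0.5 24.4] turn [-0.001  0.    -0.002]
```

View pics/m_w.png

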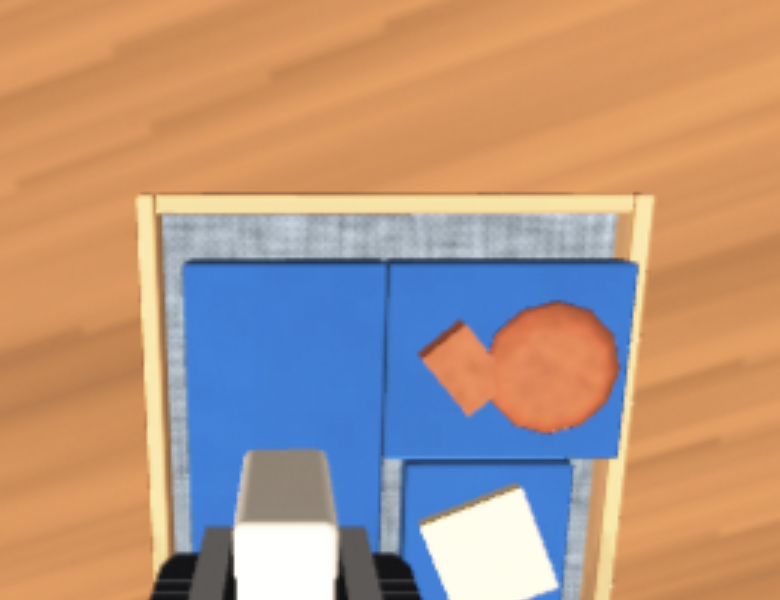

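```bash
python3 - <<'E'
from chk import *
chk([(265.7,125),(438,125)],[(281.7,148),(432.7,148),(426,212.7)])
E
```

```text
tray [617.9 117.4] w 107.9 dir -17.8 bd dir -17.81
seen [[88.0, 41.6], [87.7, -42.1], [50.0, -42.2]]
known [[87.7, 41.5], [87.4, -42.3], [49.7, -42.4]]
want [88,42],[88,-42],[50,-42]
```

Aligned within 0.5 mm. Lower slowly.

carry_out:
  targets:
    - [[0,0,5],[0,0,0],5]
    - [[0,0,10],[0,0,0],5]
    - [[0,0,15],[0,0,0],5]
    - [[0,0,19],[0,0,0],5]
    - [[0,0,21],[0,0,0],5]

```text
t: 18.1
tcp_pos: [0.6563, 0.1301, 0.0309]
tool_rot: [1.852, -2.536, -0.001]
force: [-0.1, 0.4, -3.0]
grip_width: 0.18
```

carry_out:
  targets:
    - [[0,0,0.5],[0,0,0],5]
    - [[0,0,1],[0,0,0],5]
    - [[0,0,1.5],[0,0,0],5]
    - [[0,0,2],[0,0,0],5]
    - [[0,0,2],[0,0,0],5]

```text
t: 18.6
tcp_pos: [0.657, 0.1303, 0.0301]
tool_rot: [-1.853, 2.537, -0.0]
force: [-0.4, -0.3, -2.6]
grip_width: 0.176
```

carry_out:
  targets:
    - [[0,0,0.5],[0,0,0],5]
    - [[0,0,1],[0,0,0],5]
    - [[0,0,1.5],[0,0,0],5]
    - [[0,0,1.5],[0,0,0],5]
    - [[0,0,1.5],[0,0,0],5]

```text
t: 19.1
tcp_pos: [0.657, 0.1303, 0.0287]
tool_rot: [-1.853, 2.537, -0.0]
force: [-0.5, -1.0, 0.3]
grip_width: 0.174
```

carry_out:
  targets:
    - [[0,0,0.4],[0,0,0],5]
    - [[0,0,0.4],[0,0,0],5]
    - [[0,0,0.4],[0,0,0],18]
    - [[0,0,0.4],[0,0,0],22]
    - [[0,0,0.4],[0,0,0],28]

```text
t: 19.6
tcp_pos: [0.6573, 0.1304, 0.028]
tool_rot: [-1.853, 2.536, -0.0]
force: [0.7, -0.2, -0.4]
grip_width: 0.326
```

carry_out:
  targets:
    - [[0,0,-2],[0,0,0],28]
    - [[0,0,-8],[0,0,0],28]
    - [[0,0,-25],[0,0,0],28]
    - [[0,0,-60],[0,0,0],28]
    - [[0,0,-100],[0,0,0],40]

```text
t: 20.1
tcp_pos: [0.656, 0.1301, 0.1289]
tool_rot: [1.852, -2.535, -0.002]
force: [0.8, 0.2, 0.3]
grip_width: 0.463
```

carry_out:
  targets:
    - [[0,15,-30],[0,0,0],60]
    - [[0,30,-50],[0,0,0],60]
    - [[0,50,-60],[0,0,0],60]
    - [[0,60,-60],[0,0,0],60]
    - [[0,60,-60],[0,0,0],60]

```text
t: 20.6
tcp_pos: [0.5987, 0.1498, 0.1891]
tool_rot: [-1.855, 2.534, -0.0]
force: [0.4, 0.1, 0.1]
grip_width: 0.705
```

carry_out:
  targets:
    - [[0,0,0],[0,0,0],60]
    - [[0,0,0],[0,0,0],60]
    - [[0,0,0],[0,0,0],60]
    - [[0,0,0],[0,0,0],60]
    - [[0,0,0],[0,0,0],60]

```text
t: 21.1
tcp_pos: [0.5999, 0.1484, 0.1876]
tool_rot: [1.852, -2.537, -0.001]
force: [-0.6, -0.8, -0.5]
grip_width: 0.702
```

```bash
python3 - <<'E'
from chk import *
d=shot("wrist"); f=d["frame"]; cv2.imwrite("pics/n_w.png",f[:,:,::-1])
plan(600,110,200,-107.6)
for b in blobs(blue(f),500):
    p=cv2.approxPolyDP(b[:,None],5,True)[:,0]; print(p.tolist(),rect(cast(d,b,.014)))
    if len(p)==6:
        Q=cast(d,p,.014)[::-1,:2]*1000; D=lambda X:np.linalg.norm(X[:,None]-X[None],axis=2)
        k=min(range(6),key=lambda k:abs(D(np.roll(Q,k,0))-D(L)).sum()); c,M=fit(L,np.roll(Q,k,0)); c=c-[618.2,117.5]; print("in tray",(c@ex).round(1),(c@ey).round(1))
d=shot("scene"); f=d["frame"]; cv2.imwrite("pics/n_s.png",cv2.resize(f[190:330,220:420],(800,560))[:,:,::-1])
E
```

```text
t 21.15 tcp [599.9 148.5 187.7] phi -107.7 q [-0.05  0.39 -0.32  1.7   0.13  1.07 -2.29] F [-0.1 -0.3  0.2] w 60.1
shift [ 36.6 -11.8 -12.3] turn [ 0.    -0.    -0.002]
[[374, 123], [340, 123], [338, 202], [300, 204], [300, 234], [368, 234]] (array([595.7, 124.5]), array([128.7,  83.6]), 162.2)
centre [596.1 124.2] yaw -17.68 res 2.1 tab [579.6 105.3]
in tray -23.1 -0.3
[[376, 76], [297, 76], [299, 196], [330, 196], [331, 115], [374, 113]] (array([640.7, 110.6]), array([128.5,  83.6]), 162.2)
centre [640.6 110.9] yaw 162.3 res 1.6 tab [657.1 129.8]
in tray 23.4 0.5
```

View pics/n_w.png

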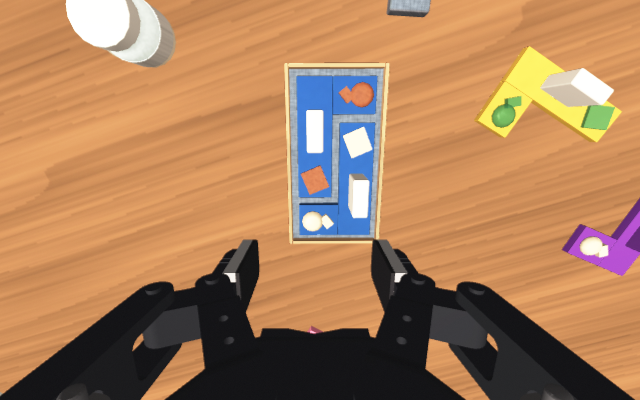

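View pics/n_s.png

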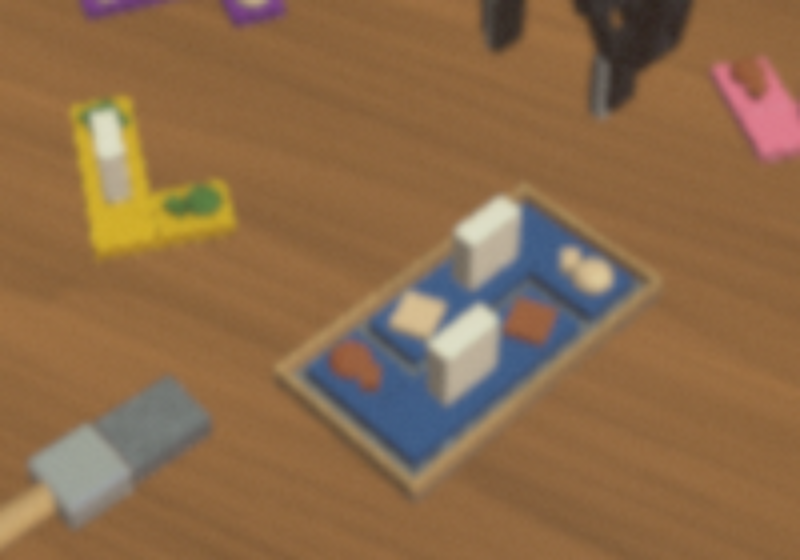

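Both blue mounts interlock flat in the tray, at about (-23.1, -0.3) and (+23.4, +0.5) mm in its frame. The yellow one hasn't moved and the arm is clear.

```bash
python3 -c "
from h import *
print(bot.sign_off())"
```

```text
the job is handed in; nothing more can be done
None
```

Both blue mounts are in the tray, interlocked and let go, and the job was handed in at about 21 s.

**What I did:** I gripped each mount by its white tab and checked its position over the tray with the wrist camera. I then lowered it in 0.5 mm steps until the wrist force showed contact, opened the fingers and backed away.

**Last checks:**

| Mount | Position in tray, mm (target) | Angle to the tray |
|---|---|---|
| mount_bone | x -23.1, y -0.3 (-23, 0) | within about 0.2° |
| mount_pot | x +23.4, y +0.5 (+23, 0) | within about 0.2° |

- **Lying flat:** both look flat on the floor in the last pictures, and the fingers were at the expected height for that on release. I did not measure tilt separately.
- **Forces:** the largest reading I saw at set-down was under 6 N. Readings came only at the end of each move, so a short peak could have been missed.
- **Yellow mount:** it looked unmoved in the last pictures and the arm never went near it. I did not measure its position.
- **Disagreements:** the first tray estimates from the scene and side cameras differed by several mm from each other and from the wrist camera, so I used the wrist camera. My first wrist measurement of mount_bone was taken while the arm was still moving, so I discarded it and measured again.

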